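# Find the canister lid that rocks and press it home

## Robot

A 7-joint arm with a two-finger parallel gripper is mounted at the origin on a cart in front of the work surface, level with it; the furniture and walls round the work are solid. World frame = base frame: x ahead of the robot, y to its left, z up, the work surface at z = 0. Lengths are in mm, angles in rad, forces in N, time in s.
With the tool pointing down it reaches from about 425 to 975 mm from the base axis. Payload 16.7 kg.
Tool frame: the origin (TCP) lies midway between the tips of the shut fingers; the grasp point (between the pads) lies 19 mm behind it; z points along the fingers, y is the line along which they close (so a half turn about z gives the same grasp; the last joint's range is limited). The gripper opens to 85 mm and grips with 20 to 120 N. Pads are 22 mm wide; open, the fingers measure 114 mm over their backs; the gripper's body (76 mm by 85 mm) begins 54 mm behind the grasp point. The pads swing forward as they close: fully open they stand 13 mm farther back than shut.
Start: joints at [-1.296, 0.426, 0.074, 1.606, -0.034, 1.111, -0.067], TCP at [278.194, 614.967, 231.302] pointing down, gripper open.
Joint ranges: [-2.85, 2.85], [-0.5, 2.14], [-1.23, 1.37], [0.21, 2.46], [-1.02, 4.16], [0.16, 2.05], [-2.73, 2.73]. Speed limits (rad/s): [1.89, 1.89, 2.39, 2.39, 3.01, 3.01, 3.01].

## Interface

Orientations are given as [roll, pitch, yaw] about the fixed x, y, z axes, in that order (R = Rz(yaw) Ry(pitch) Rx(roll)).
In Python, from station import env gives the robot as it stands.
- The arm moves only by the tool drive_tool, never from a script. Its argument "rows" is one flat list of numbers, 7 for each row, row after row: the shift along the tool's x, y, z in m, then the turn, a rotation vector about the tool's x, y, z in rad, then the opening, from -1 (shut) to 1 (fully open). A call has 1 to 10 rows; each row is the pose to reach, as a shift and turn from the pose commanded when the call began, along the tool's axes at that moment; what a row does not reach only later rows make up. A row lasts 1/8 s, in which the tool goes at most 62.5 mm and 10.7 degrees, less where a joint would pass 70% of its speed; a pose out of reach is approached as far as the arm can. A call with a gripper value outside its range is refused whole. The fingers move at their own pace and stop on an object; "newtons" is the grip in N (left out, the last holds). Time passes only in rows, so rows that repeat a pose let the fingers close. It gives the time, the measured TCP pose, the force, the opening and the grip force at its end, in the units of the state.
- env.read_state(): the state, without advancing time (a new reading comes with each control period).
- env.snapshot(name): name is "scene" or "side" or "wrist"; returns a dict with "color" (480x640x3 uint8, red, green, blue), "vfov" (degrees; the focal length in pixels is half the picture's height over the tangent of half this angle, whatever the lens; pixels are square), "cx", "cy" (the principal point, pixels), "distortion" ([k1, k2, p1, p2, k3] as OpenCV has them; the pictures are not rectified), "extrinsics" (4x4, takes a point from camera to world coordinates). Camera axes: x right, y up, looking along -z (the intrinsics and any distortion apply to the point x, -y, -z); pixel columns grow to the right and rows downward; lengths in mm; the calibration is good to about 2 mm. A picture is of the moment at which its call begins. There is no depth.
- env.sign_off(): hands the job in; it is judged then, once.
Trained networks look in a picture, given as the dict that the camera call returned (one of the last four; its "shot" number tells which), for a name from the list of things; names that differ only in an ending like _2 or _b are one class to them, and where a whole thing is asked for, a point or a joint stands for the part that bears it (a point fixed in the world has none). Each returns a list of dicts, best first, with "confidence" (0 to 1); they miss things now and then, are a little off and sometimes report something else, mostly with a low value. They report only what shows in the picture. A call takes as long as a camera call.
- env.outline_of(picture, thing): "pixels" (480x640 bool, what is visible of it).
- env.mark_of(picture, thing): "location" ([x, y, z] in mm, in world coordinates, good to about 4 mm: a listed point, or the origin of a listed thing).
The state is a dict: "time": time; "q": joint angles; "qvel": joint speeds; "joint_torque": joint torques, N m; "tool_pos": TCP position; "ee_rot": TCP orientation; "contact_force": force on the tool from outside, world axes, zero at the start; "wrist_torque": the same for the moment, N m; "grip_width": finger opening in mm; "grasp_force": force on a finger pad.
Only numpy, scipy, OpenCV 4.12 (cv2) and the standard library are available. Lean on these libraries where they do the work, as an engineer would, in place of code of your own. Each camera call takes 0.05 s, during which the arm holds its last target. There are 200 camera calls.

## Task

One of the three wooden lids on the white canisters in the tray is not pushed in properly, and damp will get at the washing powder. Press near the edge of the lids with the fingertips to find the one that rocks, then press that lid straight down until it is fully home and level. Only press: do not ram the stoneware, do not pull a lid up, and leave the small things standing around the tray where they are.

Things in the scene. Friction and masses are not known exactly. Their poses are not given: they have to be found in the camera images.
- tray: dark wooden tray, 380 mm long (its y axis), 118 mm wide (x), 62 mm high at its ends; origin at the centre of its underside on the worktop. In it three like canisters in a row along y, 113 mm apart, any one in any place: round white stoneware jars with a blue band, 95 mm across. Tray and jars are heavy and stay put. A rail under the wall units hangs 0.56 m above the worktop at x = 0.61 m
- top_a (a point): centre of the flat upper face of canister a's lid; z points up out of the lid. The three lids are alike: a bamboo disc 93 mm across, 11.5 mm thick, with a grey silicone plug below it that grips the mouth of the jar. Lid tops stand 101 to 112 mm above the worktop. The jars stand up to 6 mm higher or lower than one another, so height does not tell which lid is loose
- top_b (a point): the same for canister b. Any one of the three lids can be the loose one. Untouched, all lie level. A lid that is home does not give at all. The loose one stands 4 mm above its seat: about 2 N within 15 mm of its edge tips it by up to 0.1 rad, the pressed edge sinking 3 to 4 mm until it meets the jar; let go, it springs back level
- top_c (a point): the same for canister c. Pressing the loose lid near its edge only rocks it and does not seat it. A square push of more than 9 N within 10 mm of its middle slides it 4 mm straight down to a firm stop, where friction keeps it and it no longer rocks; 12 to 20 N does it well.
- dropper: brown dropper bottle with black dropper top, standing loose near the tray, 26 mm across, 83 mm high; origin at the centre of its underside. Bystander
- spool_red: dark red reel of sewing thread standing loose near the tray, 29 mm across, 40 mm high; origin at the centre of its underside. Bystander
- spool_green: green reel of sewing thread standing loose near the tray, 29 mm across, 40 mm high; origin at the centre of its underside. Bystander
- pill_bottle: small white bottle with screw cap, standing loose near the tray, 38 mm across, 78 mm high; origin at the centre of its underside. Bystander

How it is judged:
By the outcome, as a careful person would: the job done as asked, in the order asked, and still so for the second after the job is handed in, with the robot touching nothing.
It also fails if it takes over 45 s, if anything falls off the work surface, if the arm or the gripper's body presses on something with over 40 N, if the wrist force passes 120 N, or if a joint passes its speed limit or range.

## Working session

There is one attempt and no reset: what is moved stays moved. The work goes in short steps, Python scripts to look and compute and a tool call to move; the robot and the scene stay as the last step left them, time stands still between calls to the robot, and variables do not carry over. Pictures are saved under pics/ and viewed, at most 10 in all, crops included, and the job is handed in when it is done.

Besides the shell and the picture viewer there is one more tool, called after "Emit:" by a JSON object that holds its "name" and its "arguments". drive_tool: Moves the arm, as the interface text tells. Its arguments: {"type":"object","properties":{"rows":{"type":"array","items":{"type":"number"}},"newtons":{"type":"number"}},"required":["rows"]}

```bash
mkdir -p pics; ls; python3 - <<'E'
from station import env
import cv2,numpy as np
s=env.read_state();print({k:np.round(v,3).tolist() for k,v in s.items()})
ims=[]
for n in ["scene","side"]:
    p=env.snapshot(n);ims.append(p["color"][:,:,::-1])
    print(n,np.round(p["extrinsics"],2).tolist(),p["vfov"])
    for t in ["tray","top_a","dropper","spool_red","spool_green","pill_bottle"]:
        print(t,[(np.round(r["location"],1).tolist(),round(r["confidence"],2)) for r in env.mark_of(p,t)])
cv2.imwrite("pics/a.png",cv2.resize(np.vstack(ims),(640*5//8,600)))
cv2.imwrite("pics/s.png",ims[0]);cv2.imwrite("pics/d.png",ims[1])
E
```

```text
pics
{'time': 0.0, 'q': [-1.295, 0.427, 0.074, 1.607, -0.034, 1.111, -0.067], 'qvel': [0.0, -0.001, 0.002, 0.0, 0.001, -0.0, 0.0], 'joint_torque': [0.001, -94.982, 3.761, -46.352, 0.019, 0.01, 0.0], 'tool_pos': [278.016, 614.628, 230.602], 'ee_rot': [-3.14, 0.0, 2.717], 'contact_force': [-0.632, -0.773, 0.179], 'wrist_torque': [-0.064, -0.009, -0.008], 'grasp_force': 0.0, 'grip_width': 85.617}
scene [[0.84, 0.25, -0.48, 101.06], [-0.54, 0.38, -0.75, -683.13], [-0.0, 0.89, 0.46, 529.22], [0.0, 0.0, 0.0, 1.0]] 57.685356698866656
tray [([494.8, 118.4, -5.0], 0.64), ([614.0, -22.3, -3.2], 0.37), ([489.8, -127.3, -2.9], 0.16)]
top_a [([488.8, 116.4, 105.5], 0.86), ([615.9, -21.3, -0.5], 0.64), ([479.9, 2.7, 107.4], 0.59), ([503.9, 232.5, 114.4], 0.57)]
dropper [([607.2, 262.1, -0.8], 0.51)]
spool_red [([616.9, -23.1, -2.3], 0.54), ([494.6, 117.4, -3.7], 0.49), ([503.1, 229.0, 113.4], 0.32)]
spool_green [([491.7, -128.4, -0.7], 0.87)]
pill_bottle []
side [[-0.94, 0.2, -0.29, 152.61], [-0.35, -0.52, 0.78, 1192.51], [0.0, 0.83, 0.56, 908.98], [0.0, 0.0, 0.0, 1.0]] 43.710128339038924
tray [([490.6, 118.7, 4.1], 0.96)]
top_a [([495.8, 114.8, 103.8], 0.98), ([505.6, 230.3, 109.7], 0.72)]
dropper [([492.0, 118.2, 104.1], 0.62), ([612.5, 257.0, -1.6], 0.57)]
spool_red [([618.6, -21.6, 0.1], 0.67), ([489.6, 118.1, 1.8], 0.28)]
spool_green [([488.2, 116.8, 3.4], 0.56), ([492.7, 118.5, 105.4], 0.49)]
pill_bottle [([541.8, 373.0, 1.1], 0.73)]
```

View pics/s.png

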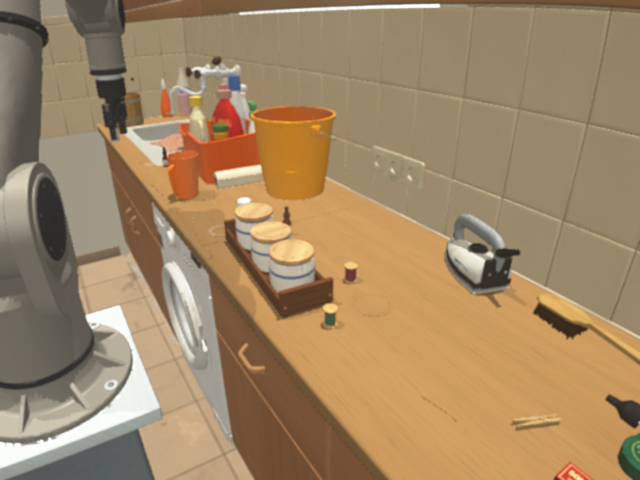

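The scene view shows the tray with three lids at about (253,212), (270,232) and (291,252). The spools are at (350,270) and (330,315), the dropper at (287,215), and the pill bottle is behind the far jar at (244,203).

View pics/d.png

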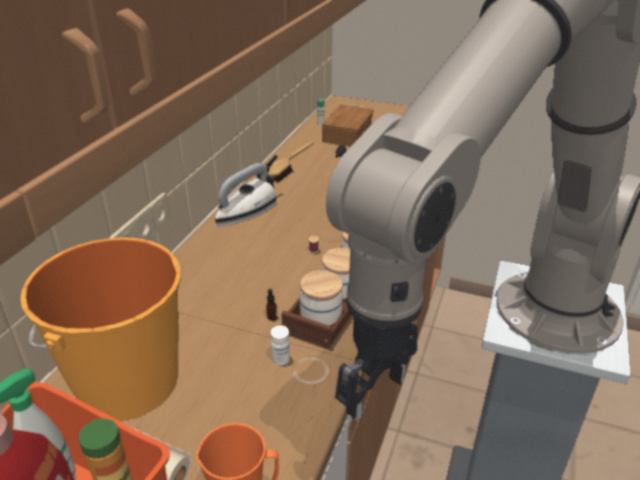

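```bash
cat > h.py <<'E'
import numpy as np
from scipy.spatial.transform import Rotation as Ro
from station import env
def rel(target,yaw,s=None):
    s=s or env.read_state()
    R=Ro.from_euler("xyz",s["ee_rot"]); T=Ro.from_euler("xyz",[np.pi,0,yaw])
    return np.round(R.inv().apply(np.array(target)-s["tool_pos"])/1000,4),np.round((R.inv()*T).as_rotvec(),3)
E
python3 - <<'E'
from h import *
for y in (np.pi-.1,-.1): print(rel([492,116,200],y))
E
```

```text
(array([-0.4005, -0.3665,  0.0313]), array([-0.   , -0.   , -0.325]))
(array([-0.4005, -0.3665,  0.0313]), array([-0.   ,  0.   ,  2.817]))
```

The side view shows the dropper at (271,305), the pill bottle at (280,345) and the lids from (321,285). The mug at (235,455) is clear of the straight path.

Emit:
{"name": "drive_tool", "arguments": {"rows": [-0.02,-0.02,0,0,0,-0.02,-1,-0.06,-0.055,0,0,0,-0.06,-1,-0.11,-0.1,0,0,0,-0.1,-1,-0.16,-0.147,0,0,0,-0.15,-1,-0.21,-0.193,0,0,0,-0.2,-1,-0.26,-0.238,0,0,0,-0.25,-1,-0.31,-0.284,0,0,0,-0.3,-1,-0.36,-0.33,0,0,0,-0.325,-1,-0.39,-0.357,0,0,0,-0.325,-1,-0.4,-0.366,0,0,0,-0.325,-1], "newtons": 40}}

```text
time: 1.95
tool_pos: [492.8, 112.9, 231.7]
ee_rot: [-3.141, 0.001, 3.037]
contact_force: [-0.7, 0.4, 0.1]
grip_width: -0.1
grasp_force: 0.0
```

Emit:
{"name": "drive_tool", "arguments": {"rows": [0,0,0,0,0,0,-1,0,0,0,0,0,0,-1]}}

```text
time: 2.2
tool_pos: [491.5, 117.5, 231.3]
ee_rot: [3.141, -0.0, 3.042]
contact_force: [0.0, 0.7, -0.8]
grip_width: -0.0
grasp_force: 0.0
```

```bash
python3 - <<'E'
from h import *
import cv2
s=env.read_state();print(s["time"],s["tool_pos"],s["ee_rot"],s["contact_force"])
for n in ["wrist","scene","side"]:
    p=env.snapshot(n)
    print(n,[(np.round(r["location"],1).tolist(),round(r["confidence"],2)) for r in env.mark_of(p,"top_a")])
    cv2.imwrite(f"pics/b_{n}.png",p["color"][:,:,::-1])
E
```

```text
2.2 [491.50394604 117.47653379 231.32807885] [ 3.14134643e+00 -1.62121404e-04  3.04249744e+00] [ 0.02577625  0.74198011 -0.81163759]
wrist [([483.9, 1.9, 107.4], 0.91), ([502.5, 229.3, 109.2], 0.89), ([493.5, 114.2, 102.9], 0.65)]
scene [([481.9, 3.3, 109.4], 0.79), ([488.1, 113.5, 105.1], 0.61)]
side [([502.5, 229.8, 109.8], 0.98), ([484.1, 5.0, 105.9], 0.97), ([494.5, 116.8, 99.6], 0.72)]
```

View pics/b_wrist.png

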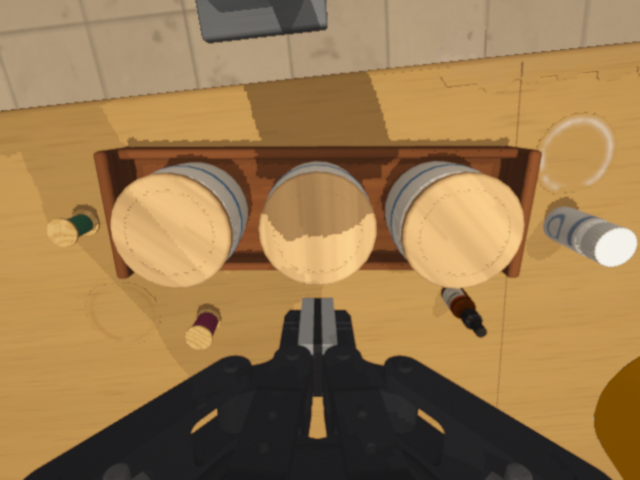

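The wrist view shows the three lids at (172,222), (318,222) and (455,228). They match the network's positions. I'll test the middle one first, at its robot-side edge.

Emit:
{"name": "drive_tool", "arguments": {"rows": [0.015,-0.002,0.02,0,0,0,-1,0.034,-0.002,0.06,0,0,0,-1,0.034,-0.002,0.095,0,0,0,-1,0.034,-0.002,0.115,0,0,0,-1,0.034,-0.002,0.119,0,0,0,-1,0.034,-0.002,0.119,0,0,0,-1,0.034,-0.002,0.119,0,0,0,-1]}}

```text
time: 3.38
tool_pos: [458.3, 118.3, 113.2]
ee_rot: [3.141, 0.001, 3.042]
contact_force: [0.1, -0.1, 0.2]
grip_width: -0.4
grasp_force: 0.0
```

Emit:
{"name": "drive_tool", "arguments": {"rows": [0,0,0.002,0,0,0,-1,0,0,0.004,0,0,0,-1,0,0,0.005,0,0,0,-1,0,0,0.006,0,0,0,-1,0,0,0.006,0,0,0,-1]}}

```text
time: 4.0
tool_pos: [457.7, 118.0, 106.2]
ee_rot: [-3.141, -0.0, 3.042]
contact_force: [-0.4, 0.3, 0.3]
grip_width: -0.3
grasp_force: 0.0
```

Emit:
{"name": "drive_tool", "arguments": {"rows": [0,0,0.001,0,0,0,-1,0,0,0.002,0,0,0,-1,0,0,0.002,0,0,0,-1]}}

```text
time: 4.38
tool_pos: [457.7, 118.0, 104.2]
ee_rot: [-3.141, -0.0, 3.042]
contact_force: [-0.2, -1.1, 0.5]
grip_width: -0.2
grasp_force: 0.0
```

Emit:
{"name": "drive_tool", "arguments": {"rows": [0,0,0.001,0,0,0,-1,0,0,0.0015,0,0,0,-1,0,0,0.0015,0,0,0,-1]}}

```text
time: 4.75
tool_pos: [457.7, 118.0, 102.8]
ee_rot: [-3.142, -0.0, 3.042]
contact_force: [0.4, -1.0, 1.1]
grip_width: -0.1
grasp_force: 0.0
```

Emit:
{"name": "drive_tool", "arguments": {"rows": [0,0,0.001,0,0,0,-1,0,0,0.001,0,0,0,-1]}}

```text
time: 5.0
tool_pos: [457.8, 118.0, 102.1]
ee_rot: [3.141, 0.0, 3.042]
contact_force: [-1.5, -1.1, 7.3]
grip_width: -0.1
grasp_force: 3.8
```

Emit:
{"name": "drive_tool", "arguments": {"rows": [0,0,0.001,0,0,0,-1,0,0,0.001,0,0,0,-1]}}

```text
time: 5.25
tool_pos: [457.8, 118.1, 101.9]
ee_rot: [3.141, -0.0, 3.042]
contact_force: [-9.9, -3.7, 32.3]
grip_width: -0.1
grasp_force: 16.2
```

Emit:
{"name": "drive_tool", "arguments": {"rows": [0,0,0.001,0,0,0,-1,0,0,0.001,0,0,0,-1]}}

```text
time: 5.5
tool_pos: [457.9, 118.1, 101.8]
ee_rot: [3.14, 0.0, 3.041]
contact_force: [-18.5, -5.3, 56.8]
grip_width: 0.1
grasp_force: 28.6
```

Emit:
{"name": "drive_tool", "arguments": {"rows": [0,0,-0.003,0,0,0,-1,0,0,-0.0035,0,0,0,-1,0,0,-0.0035,0,0,0,-1,0,0,-0.0035,0,0,0,-1]}}

```text
time: 6.0
tool_pos: [457.6, 118.0, 103.1]
ee_rot: [-3.141, -0.0, 3.042]
contact_force: [0.1, -0.1, 0.6]
grip_width: -0.1
grasp_force: 0.0
```

```bash
cat >> h.py <<'E'
def avg(n=8):
    F=[]
    for i in range(n): p=env.snapshot(["side","scene"][i%2]); F.append(env.read_state()["contact_force"])
    F=np.array(F);print("z",env.read_state()["tool_pos"],"F",F.mean(0).round(2),"sd",F.std(0).round(2),"t",env.read_state()["time"])
E
python3 -c "
from h import *
avg()"
```

```text
z [457.73428977 118.01366696 103.29008857] F [ 0.39 -0.03  0.04] sd [0.32 0.48 0.39] t 6.4
```

Middle lid: no force at z = 103.3, then hard contact at 102.2 with no give, so it is home. Next is the left lid.

Emit:
{"name": "drive_tool", "arguments": {"rows": [0,0,-0.025,0,0,0,-1,0.001,0.04,-0.04,0,0,0,-1,0.002,0.08,-0.04,0,0,0,-1,0.002,0.11,-0.04,0,0,0,-1,0.002,0.116,-0.025,0,0,0,-1,0.002,0.116,-0.015,0,0,0,-1,0.002,0.116,-0.011,0,0,0,-1,0.002,0.116,-0.011,0,0,0,-1,0.002,0.116,-0.011,0,0,0,-1]}}

```text
time: 7.52
tool_pos: [467.5, 233.3, 114.6]
ee_rot: [3.141, 0.0, 3.041]
contact_force: [0.6, -0.4, -0.2]
grip_width: -0.3
grasp_force: 0.0
```

Emit:
{"name": "drive_tool", "arguments": {"rows": [0,0,0.001,0,0,0,-1,0,0,0.001,0,0,0,-1]}}

```text
time: 7.78
tool_pos: [467.4, 233.6, 113.4]
ee_rot: [3.141, 0.0, 3.042]
contact_force: [-0.0, 0.9, -0.1]
grip_width: -0.3
grasp_force: 0.0
```

Emit:
{"name": "drive_tool", "arguments": {"rows": [0,0,0.001,0,0,0,-1,0,0,0.001,0,0,0,-1]}}

```text
time: 8.02
tool_pos: [467.3, 233.6, 112.3]
ee_rot: [-3.142, -0.0, 3.042]
contact_force: [0.2, 0.8, 0.3]
grip_width: 0.1
grasp_force: 0.0
```

Emit:
{"name": "drive_tool", "arguments": {"rows": [0,0,0.001,0,0,0,-1,0,0,0.001,0,0,0,-1]}}

```text
time: 8.28
tool_pos: [467.3, 233.6, 111.2]
ee_rot: [-3.141, -0.0, 3.042]
contact_force: [0.5, -0.1, 0.3]
grip_width: -0.2
grasp_force: 0.0
```

Emit:
{"name": "drive_tool", "arguments": {"rows": [0,0,0.001,0,0,0,-1,0,0,0.001,0,0,0,-1]}}

```text
time: 8.52
tool_pos: [467.3, 233.6, 110.2]
ee_rot: [-3.141, -0.0, 3.042]
contact_force: [0.2, 0.2, 0.2]
grip_width: 0.3
grasp_force: 0.0
```

Emit:
{"name": "drive_tool", "arguments": {"rows": [0,0,0.001,0,0,0,-1,0,0,0.001,0,0,0,-1]}}

```text
time: 8.78
tool_pos: [467.3, 233.6, 109.2]
ee_rot: [-3.142, -0.0, 3.042]
contact_force: [-0.9, 0.5, 0.3]
grip_width: 0.1
grasp_force: 0.0
```

```bash
python3 -c "
from h import *
avg(4)"
```

```text
z [467.28939302 233.63871916 109.31304174] F [-0.04 -0.01 -0.2 ] sd [0.33 0.31 0.35] t 8.975
```

Emit:
{"name": "drive_tool", "arguments": {"rows": [0,0,0.001,0,0,0,-1,0,0,0.001,0,0,0,-1]}}

```text
time: 9.22
tool_pos: [467.3, 233.7, 108.2]
ee_rot: [-3.142, -0.0, 3.042]
contact_force: [-0.3, 0.4, 1.1]
grip_width: 0.2
grasp_force: 0.4
```

```bash
python3 -c "
from h import *
avg(4)"
```

```text
z [467.28870343 233.66146934 108.31991756] F [-0.46  0.21  0.07] sd [0.54 0.38 0.27] t 9.425
```

Emit:
{"name": "drive_tool", "arguments": {"rows": [0,0,0.001,0,0,0,-1,0,0,0.001,0,0,0,-1]}}

```text
time: 9.68
tool_pos: [467.2, 233.7, 107.2]
ee_rot: [-3.141, -0.0, 3.042]
contact_force: [-1.2, -0.3, 1.3]
grip_width: 0.2
grasp_force: 0.7
```

```bash
python3 -c "
from h import *
avg(4);print(env.read_state()['grasp_force'])"
```

```text
z [467.25518929 233.65716797 107.31984515] F [-1.61  0.8   1.57] sd [0.36 0.3  0.49] t 9.875
0.7477546215523034
```

Emit:
{"name": "drive_tool", "arguments": {"rows": [0,0,0.001,0,0,0,-1,0,0,0.001,0,0,0,-1]}}

```text
time: 10.12
tool_pos: [467.3, 233.7, 106.3]
ee_rot: [-3.142, -0.0, 3.042]
contact_force: [-2.5, -0.4, 2.7]
grip_width: -0.0
grasp_force: 1.5
```

```bash
python3 -c "
from h import *
import cv2
avg(4);print(env.read_state()['grasp_force'])
p=env.snapshot('side')
cv2.imwrite('pics/c.png',p['color'][200:400,200:450,::-1].repeat(3,0).repeat(3,1)[:600,:750])"
```

```text
z [467.29136448 233.63556439 106.30854058] F [-2.27  0.25  2.23] sd [0.39 0.42 0.67] t 10.325
1.4264656836166978
```

View pics/c.png

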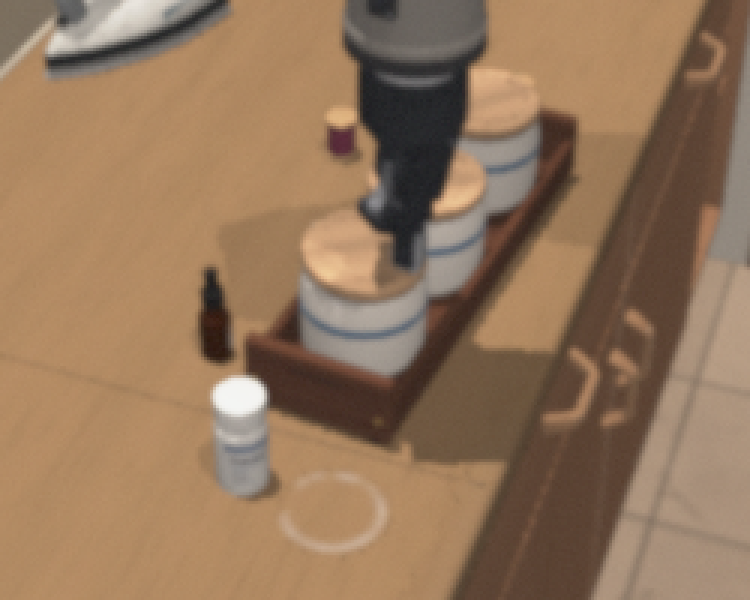

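The left lid gives about 2 mm under 2 N, from 108.3 down to 106.3. In the crop it tilts toward the fingertips at (405,255), so it is the loose one. I'll release it and press its middle.

Emit:
{"name": "drive_tool", "arguments": {"rows": [0,0,-0.006,0,0,0,-1,0,0,-0.016,0,0,0,-1,-0.015,0,-0.02,0,0,0,-1,-0.036,0,-0.02,0,0,0,-1,-0.036,0,-0.012,0,0,0,-1,-0.036,0,-0.004,0,0,0,-1,-0.036,0,-0.004,0,0,0,-1,-0.036,0,-0.004,0,0,0,-1]}}

```text
time: 11.38
tool_pos: [502.7, 230.1, 110.2]
ee_rot: [-3.141, -0.001, 3.042]
contact_force: [-0.2, -0.2, -0.9]
grip_width: -0.1
grasp_force: 0.0
```

```bash
python3 -c "
from h import *
print(env.read_state()['tool_pos'])
for n in ['wrist','side']:
  p=env.snapshot(n)
  print([(np.round(r['location'],1).tolist(),round(r['confidence'],2)) for r in env.mark_of(p,'top_a')])"
```

```text
[502.72224672 230.10256549 110.23784948]
[([490.4, 115.4, 103.0], 0.91)]
[([493.1, 116.8, 103.2], 0.96), ([504.4, 226.1, 108.9], 0.95), ([486.7, 3.4, 102.4], 0.6)]
```

Emit:
{"name": "drive_tool", "arguments": {"rows": [0,0,0.001,0,0,0,-1,0,0,0.002,0,0,0,-1,0,0,0.0025,0,0,0,-1]}}

```text
time: 11.95
tool_pos: [503.2, 230.2, 108.1]
ee_rot: [3.141, 0.0, 3.042]
contact_force: [-3.0, -1.7, 8.3]
grip_width: -0.1
grasp_force: 4.0
```

Emit:
{"name": "drive_tool", "arguments": {"rows": [0,0,0.0005,0,0,0,-1,0,0,0.001,0,0,0,-1]}}

```text
time: 12.2
tool_pos: [503.2, 230.1, 107.1]
ee_rot: [3.141, 0.0, 3.042]
contact_force: [-1.7, -0.5, 9.0]
grip_width: -0.1
grasp_force: 4.0
```

Emit:
{"name": "drive_tool", "arguments": {"rows": [0,0,0.0005,0,0,0,-1,0,0,0.001,0,0,0,-1]}}

```text
time: 12.45
tool_pos: [503.2, 230.2, 106.2]
ee_rot: [3.141, 0.0, 3.042]
contact_force: [-1.9, -1.6, 7.9]
grip_width: -0.0
grasp_force: 4.0
```

Emit:
{"name": "drive_tool", "arguments": {"rows": [0,0,0.0005,0,0,0,-1,0,0,0.001,0,0,0,-1]}}

```text
time: 12.7
tool_pos: [503.2, 230.2, 105.2]
ee_rot: [3.141, 0.0, 3.042]
contact_force: [-2.8, -0.9, 11.4]
grip_width: -0.6
grasp_force: 6.0
```

It is sliding down at about 9 N as described.

Emit:
{"name": "drive_tool", "arguments": {"rows": [0,0,0.0005,0,0,0,-1,0,0,0.001,0,0,0,-1]}}

```text
time: 12.95
tool_pos: [503.3, 230.2, 104.9]
ee_rot: [3.141, 0.0, 3.042]
contact_force: [-9.5, -3.5, 28.3]
grip_width: -0.2
grasp_force: 14.3
```

```bash
python3 -c "
from h import *
avg(2)"
```

```text
z [503.27601262 230.19393841 104.95730797] F [-7.71 -3.27 24.28] sd [0.86 0.38 0.84] t 13.05
```

Firm stop at 24 N. I'll release and check at the edge that it no longer rocks.

Emit:
{"name": "drive_tool", "arguments": {"rows": [0,0,-0.004,0,0,0,-1,0,0,-0.015,0,0,0,-1,0.015,0,-0.018,0,0,0,-1,0.036,0,-0.015,0,0,0,-1,0.036,0,-0.007,0,0,0,-1,0.036,0,-0.003,0,0,0,-1,0.036,0,-0.002,0,0,0,-1,0.036,0,-0.002,0,0,0,-1]}}

```text
time: 14.05
tool_pos: [467.6, 233.5, 105.7]
ee_rot: [-3.141, -0.0, 3.041]
contact_force: [0.5, -0.1, 0.0]
grip_width: -0.2
grasp_force: 0.0
```

Emit:
{"name": "drive_tool", "arguments": {"rows": [0,0,0.0005,0,0,0,-1,0,0,0.0005,0,0,0,-1]}}

```text
time: 14.3
tool_pos: [467.4, 233.6, 105.4]
ee_rot: [3.142, 0.0, 3.042]
contact_force: [0.5, 0.6, 0.1]
grip_width: -0.1
grasp_force: 0.0
```

Emit:
{"name": "drive_tool", "arguments": {"rows": [0,0,0.0005,0,0,0,-1,0,0,0.0005,0,0,0,-1]}}

```text
time: 14.55
tool_pos: [467.4, 233.7, 105.0]
ee_rot: [3.141, 0.0, 3.042]
contact_force: [-1.0, -0.9, 4.7]
grip_width: 0.1
grasp_force: 2.2
```

Emit:
{"name": "drive_tool", "arguments": {"rows": [0,0,0.0005,0,0,0,-1,0,0,0.0005,0,0,0,-1]}}

```text
time: 14.8
tool_pos: [467.4, 233.7, 104.8]
ee_rot: [3.141, 0.0, 3.042]
contact_force: [-3.2, -1.6, 11.1]
grip_width: -0.2
grasp_force: 5.7
```

Emit:
{"name": "drive_tool", "arguments": {"rows": [0,0,-0.01,0,0,0,-1,0,0,-0.04,0,0,0,-1,0,0,-0.08,0,0,0,-1,0,0,-0.12,0,0,0,-1,0,0,-0.12,0,0,0,-1,0,0,-0.12,0,0,0,-1]}}

```text
time: 15.55
tool_pos: [467.1, 233.6, 224.2]
ee_rot: [3.141, -0.0, 3.042]
contact_force: [-1.2, 0.3, -1.5]
grip_width: -0.1
grasp_force: 0.0
```

```bash
python3 -c "
from h import *
import cv2
p=env.snapshot('wrist')
print([(np.round(r['location'],1).tolist(),round(r['confidence'],2)) for r in env.mark_of(p,'top_a')])
cv2.imwrite('pics/e.png',p['color'][:,:,::-1])"
```

```text
[([503.4, 229.8, 104.4], 0.95), ([490.1, 117.5, 104.0], 0.94), ([482.3, 0.1, 104.6], 0.6)]
```

View pics/e.png

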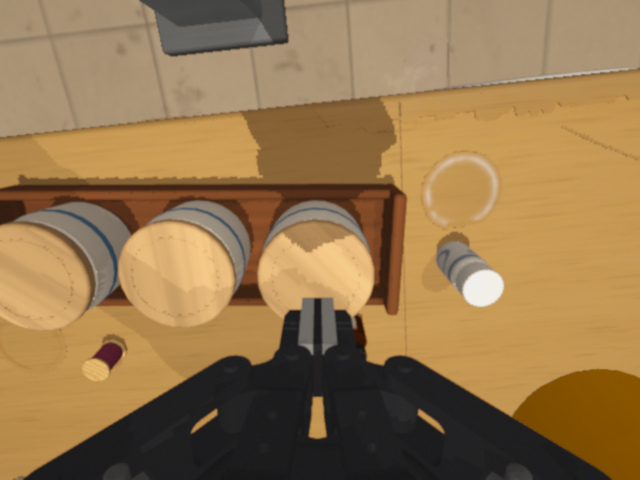

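The wrist view shows the lid level at (316,270). The pill bottle at (470,275), the red spool at (103,360) and the dropper, partly hidden at (360,335), are still standing. The edge no longer gives at 11 N.

```bash
python3 -c "
from station import env
print(env.sign_off())"
```

```text
the job is handed in; nothing more can be done
None
```

The loose lid was the one on the left-hand canister (the largest y); I pressed it down to a firm stop at 24 N, it no longer rocks when pressed at the edge, and the job is handed in. The middle lid was firm, though I pressed its edge harder than needed (57 N, under the 120 N wrist limit), and I did not test the third lid once the loose one was found.

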